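# Charged battery from dock to bike

## Robot

A 6-joint arm with a two-finger parallel gripper is mounted at the origin on the work surface. World frame = base frame: x ahead of the robot, y to its left, z up, the work surface at z = 0. Lengths are in mm, angles in rad, forces in N, time in s.
With the tool pointing down it reaches from about 350 to 875 mm from the base axis. Payload 4.2 kg.
Tool frame: the origin (TCP) lies at the very end of the fingers, on their centre line; the grasp point (between the pads) lies arm.hold_point_z behind it (arm.hold_point_z is the distance from the TCP to the grasp point, in mm); y points along the fingers, x is the direction in which the jaws open and shut, and the axes are right-handed (so a half turn about y gives the same grasp; the last joint's range is limited). The gripper opens to 85 mm and grips with 20 to 120 N. Pads are 22 mm wide; open, the fingers measure 114 mm over their backs; the gripper's body (76 mm by 85 mm) begins 54 mm behind the grasp point. The pads swing forward as they close: fully open they stand 13 mm farther back than shut.
Start: joints at [-0.986, 0.385, 0.008, 0, -1.194, -0.259], TCP at [200.057, -592.095, 231.312] pointing down, gripper open.
Joint ranges: [-3.14, 3.14], [-1.21, 2.06], [-1.07, 1.41], [-3.16, 2.05], [-2.99, -0.16], [-3.1, 3.1]. Speed limits (rad/s): [2.79, 2.79, 3.14, 3.14, 3.14, 3.14].

## Interface

Orientations are given as a unit quaternion [x, y, z, w].
In Python, from bench import arm gives the robot as it stands.
- The arm moves only by the shell command python3 -m creep 'ROWS'. ROWS is JSON, a list of rows, each a list of 3 entries, a list of its own where there are three numbers: the shift along the world's x, y, z in mm, then the turn, a rotation vector about the world's x, y, z in rad, then the gripper command: -1 is shut, 1 is fully open, values between are in proportion. In form: [[[dx, dy, dz], [wx, wy, wz], jaw], ...]. A call has 1 to 12 rows; each row is the pose to reach, as a shift and turn from the pose commanded when the call began; what a row does not reach only later rows make up. A row lasts 1/12 s, in which the tool goes at most 41.7 mm and 7.16 degrees, less where a joint would pass 70% of its speed; a pose out of reach is approached as far as the arm can. A call with a gripper value outside its range is refused whole. The fingers move at their own pace and stop on an object; the grip force is fixed at half the most. Time passes only in rows, so rows that repeat a pose let the fingers close. It gives the time, the measured TCP pose, the force and the opening at its end, in the units of the state.
- arm.read_state(): the state, without advancing time (a new reading comes with each control period).
- arm.get_image(name): name is "scene" or "top" or "wrist"; returns (picture, depth): 480x640x3 uint8, red, green, blue; 480x640 float32, mm along the optical axis (not along the pixel's ray), 0 where there is no reading.
- arm.camera_params(name): a dict with "camera_matrix" (3x3 intrinsics, pixels), "k1" (the pictures are not rectified: a ray, as slopes to the right and down, at radius r is drawn at 1 + k1 r^2 times it, then the intrinsics apply), "extrinsics" (4x4, takes a point from world to camera coordinates); the wrist camera has in their place "T_tool_cam" (4x4, takes a point from camera to tool coordinates, whose origin is the TCP and whose axes are the tool frame's). Camera axes: x right, y down, z forward; pixel columns grow to the right and rows downward; lengths in mm; the calibration is good to about 2 mm. A picture is of the moment at which its call begins: read the wrist's pose just before it. camera_params takes no time and is no camera call.
- arm.job_done(): hands the job in, once; it reports no verdict.
The state is a dict: "clock": time; "joints": joint angles; "joint_vel": joint speeds; "joint_efforts": joint torques, N m; "position": TCP position; "ee_rot": TCP orientation; "contact_force": force on the tool from outside, world axes, zero at the start; "wrist_torque": the same for the moment, N m; "gripper_width": finger opening in mm.
Only numpy, scipy, OpenCV 4.12 (cv2) and the standard library are available. Lean on these libraries where they do the work, as an engineer would, in place of code of your own. Each camera call takes 0.05 s, during which the arm holds its last target.

## Task

The motorcycle battery is charged: put it back in the bike's open battery box. Draw it straight forward from under the dock's hood onto the open front shelf and let go of it there; then take it by its carrying handle, lower it upright into the box until it sits fully home, the same way round as it stood in the dock, and swing the hinged hold-down bar over it until it rests in its catch. Do not drop or tip the battery, and leave the other things on the bench where they are.

Things in the scene. Friction and masses are not known exactly. Their poses are not given: they have to be found in the camera images.
- dock: Grey charging dock fixed to the bench, 345 mm long (x -90 to 255), 100 wide, 132 tall. Origin: bench level, below the middle of its open front shelf; -x is its front (robot side), z up. Deck top 12 mm above the bench. Guide rails beside the battery: 10 mm tall above the deck, 6 thick, inner faces at y +-32. At the start the battery's centre is at x 99 to 110, its long axis along the dock's x.
- dock_sill (a point): Middle of the sill across the front of the dock's shelf, at x = -79 mm of the dock (its inner face) and 22 mm above the bench (its top, 10 mm above the deck). A battery drawn forward against it has its centre at x = -4 mm of the dock.
- dock_lip (a point): Middle of the lower front edge of the dock's hood, at x = 95 mm of the dock, 122 mm above the bench. The roof (10 mm thick, 100 wide) runs from here back to x = 205; its side cheeks begin at x = 115, its back wall at x = 195. At the start it covers the battery's handle and terminals, 6 mm above the handle's top; the battery is clear of it when its centre is at x below 20 mm of the dock.
- battery_mid (a point): Centre of the battery's block, 35 mm above its underside. Loose battery, about 0.6 kg, block 150 mm long (x), 56 wide (y), 70 tall, all black; friction about 0.6. -x is the end left uncovered at the start (some 60 mm stand out). Two steel terminal posts 10 mm tall stand on its top 60 mm towards +x, 17 mm either side of the middle.
- battery_handle (a point): Centre of the cross bar of the battery's fixed black handle: bar 14 mm thick (x), 56 long (y, across the battery), 14 tall; its centre 97 mm above the battery's underside (27 above the block's top), 5 mm to +x of the battery's middle. 20 mm of open space under it; an 8 mm thick post at each end.
- battery_box: Open-topped steel battery box fixed to the bench. Origin: bench level at its middle; x along its length (+x away from the robot), y across, z up. Inside 158 x 64 mm (4 mm room round the battery); floor 6 mm and rim 66 mm above the bench, walls 4 mm. The rim comes to 10 mm below a seated battery's top: no room for fingers round its sides. Terminals go to the +x end.
- hold_down_hinge (a point): Hinge axis of the hold-down bar (along the box's x), 83 mm above the bench, at x -45, y +43 mm of the box; its frame is the box's and does not turn with the bar. Across the box, at x -45, y -41, is the bar's forked catch: two prongs 21 mm apart, to 92 mm above the bench.
- hold_down_tip (a point): Free end of the hold-down bar, 108 mm from the hinge axis. The bar is flat dark steel, 16 mm wide, 8 mm thick. Shut, it lies level across the box over the battery's front part, towards -y, its underside 3 mm above a seated battery and its top 87 mm above the bench, its end 65 mm from the box's middle, beyond the catch.
- hold_down (a joint): Angle of the hold-down bar (rad): 0 is shut, level in its catch; pi/2 stands upright; it starts at 1.8 to 2.2, leaning outwards to the box's +y. Stiff hinge: it stays where it is left and takes about 1 N at its end to move; push it over from outside, then down from above.
Things that resemble listed ones, but are neither listed nor needed, are in the scene too. Of the things like the battery_box, leave any that is blue or turquoise; of the rest the smaller one is meant.

How it is judged:
By the outcome, as a careful person would: the job done as asked, in the order asked, and still so for the second after the job is handed in, with the robot touching nothing.
It also fails if it takes over 59 s, if anything falls off the work surface, if the arm or the gripper's body presses on something with over 40 N, if the wrist force passes 120 N, or if a joint passes its speed limit or range.

## Working session

There is one attempt and no reset: what is moved stays moved. The work goes in short steps, Python scripts to look and compute and a shell command to move; the robot and the scene stay as the last step left them, time stands still between calls to the robot, and variables do not carry over. Pictures are saved under pics/ and viewed, and the job is handed in when it is done.

```bash
ls; mkdir -p pics; python3 - <<'E'
from bench import arm
import cv2
print(arm.read_state()); print(arm.hold_point_z)
for n in ["scene","top","wrist"]:
    p,d=arm.get_image(n); cv2.imwrite(f"pics/{n}0.png",p[:,:,::-1])
    import numpy as np; np.save(f"{n}0.npy",d)
    print(n,arm.camera_params(n))
E
```

```text
pics
{'clock': 0.0, 'joints': array([-9.86338283e-01,  3.85548669e-01,  6.61788267e-03, -4.88502699e-04,
       -1.19398137e+00, -2.58588727e-01]), 'joint_vel': array([ 0.00093255, -0.00104347,  0.00017539, -0.0006111 ,  0.00021506,
        0.00021013]), 'joint_efforts': array([ 1.03579007e-04, -3.92287087e+01,  1.88396591e+01,  4.18600112e+00,
       -4.68285536e-03,  5.88326188e-08]), 'position': array([ 199.90547371, -591.55354029,  230.22478346]), 'ee_rot': array([ 0.41167998,  0.57486385, -0.57403135, -0.41296387]), 'contact_force': array([-0.48141707, -0.28117441,  0.00914968]), 'wrist_torque': array([ 0.01894731, -0.03966273, -0.0171376 ]), 'gripper_width': 85.3274957172554}
18.700000000000003
scene {'camera_matrix': array([[434.16449873,   0.        , 316.47128629],
       [  0.        , 434.16449873, 234.10962403],
       [  0.        ,   0.        ,   1.        ]]), 'k1': -0.08597470489418402, 'extrinsics': array([[ 5.31332561e-02,  9.98579196e-01, -4.05532654e-03,
        -9.01775938e+01],
       [ 8.47824014e-01, -4.72566859e-02, -5.28167821e-01,
        -3.56263346e+02],
[... 596 characters left out ...]
99e-03, -9.92263570e-01,
         1.34587116e+03],
       [ 0.00000000e+00,  0.00000000e+00,  0.00000000e+00,
         1.00000000e+00]])}
wrist {'camera_matrix': array([[341.84542454,   0.        , 319.60119188],
       [  0.        , 341.84542454, 238.79888456],
       [  0.        ,   0.        ,   1.        ]]), 'k1': 0.009206725790295163, 'T_tool_cam': array([[ 9.99999313e-01,  1.14044933e-03, -2.72486025e-04,
        -2.22832773e-01],
       [ 6.05115282e-04, -3.02888184e-01,  9.53025908e-01,
        -1.44071230e+02],
       [ 1.00434496e-03, -9.53025418e-01, -3.02888666e-01,
         7.80819084e+01],
       [ 0.00000000e+00,  0.00000000e+00,  0.00000000e+00,
         1.00000000e+00]])}
```

View pics/scene0.png

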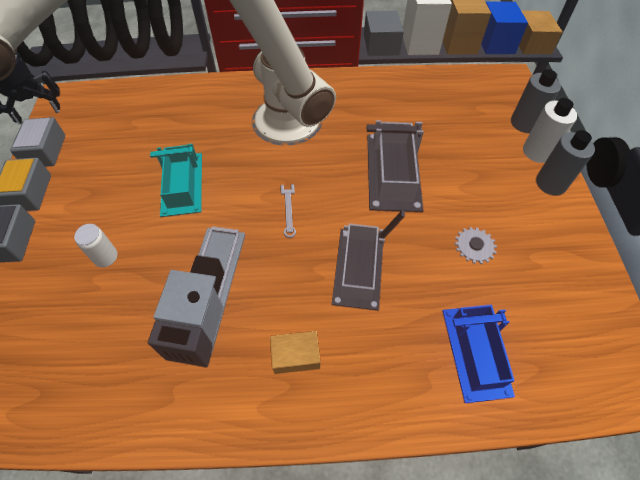

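View pics/top0.png

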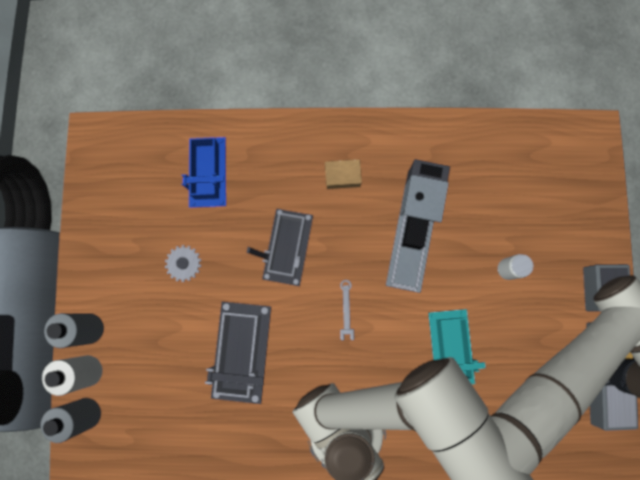

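View pics/wrist0.png

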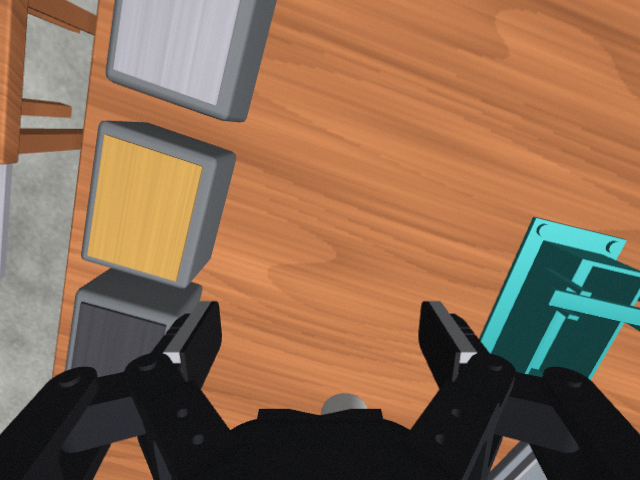

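```bash
cat > h.py <<'E'
import numpy as np, cv2
from bench import arm
from scipy.spatial.transform import Rotation as R
def cam(n,st=None):
    c=arm.camera_params(n); K=c['camera_matrix']
    if n=='wrist':
        T=np.eye(4);T[:3,:3]=R.from_quat(st['ee_rot']).as_matrix();T[:3,3]=st['position']
        Twc=T@c['T_tool_cam']
    else: Twc=np.linalg.inv(c['extrinsics'])
    return K,c['k1'],Twc
def rays(uv,K,k1):
    uv=np.asarray(uv,float).reshape(-1,1,2)
    x=cv2.undistortPoints(uv,K,np.array([k1,0,0,0,0.])) .reshape(-1,2)
    return np.c_[x,np.ones(len(x))]
def at_z(n,uv,z,st=None):
    K,k1,T=cam(n,st); r=rays(uv,K,k1)@T[:3,:3].T; o=T[:3,3]
    return o+r*((np.asarray(z)-o[2])/r[:,2])[:,None]
def cloud(n,d,st=None):
    K,k1,T=cam(n,st); v,u=np.mgrid[:480,:640]
    r=rays(np.c_[u.ravel(),v.ravel()],K,k1)*d.reshape(-1,1)
    return (r@T[:3,:3].T+T[:3,3]).reshape(480,640,3)
def proj(n,P,st=None):
    K,k1,T=cam(n,st); Ti=np.linalg.inv(T)
    return cv2.projectPoints(np.asarray(P,float).reshape(-1,3),Ti[:3,:3],Ti[:3,3],K,np.array([k1,0,0,0,0.]))[0].reshape(-1,2)
E
python3 - <<'E'
from h import *
for n in ['scene','top']:
    d=np.load(n+'0.npy');C=cloud(n,d)
    print(n, (d==0).mean(), C[300 if n=='top' else 380,300])
    p=cv2.imread(f'pics/{n}0.png')
    b=dict(scene=[(130,330),(210,390)],top=[(380,460),(150,300)])[n]; 
    for nm,(u0,u1,v0,v1) in dict(dock=dict(scene=(140,250,220,370),top=(375,460,150,300))[n],box=dict(scene=(325,425,200,315),top=(235,320,200,295))[n]).items():
        cv2.imwrite(f'pics/c_{n}_{nm}.png',cv2.resize(p[v0:v1,u0:u1],None,fx=4,fy=4,interpolation=cv2.INTER_CUBIC))
        Z=C[v0:v1,u0:u1]
        h=np.histogram(Z[...,2],bins=np.arange(-10,160,4)); print(nm,list(zip(h[1].astype(int),h[0])))
E
```

```text
scene 0.00408203125 [7.87438960e+02 1.33130615e+01 5.69637370e-01]
dock [(np.int64(-10), np.int64(7)), (np.int64(-6), np.int64(1268)), (np.int64(-2), np.int64(6543)), (np.int64(2), np.int64(1047)), (np.int64(6), np.int64(310)), (np.int64(10), np.int64(895)), (np.int64(14), np.int64(213)), (np.int64(18), np.int64(299)), (np.int64(22), np.int64(171)), (np.int64(26), np.int64(54)), (np.int64(30), np.int64(71)), (np.int64(34), np.int64(54)), (np.int64(38), np.int64(67)), (np.int64(42), np.int64(67)), (np.int64(46), np.int64(65)), (np.int64(50), np.int64(69)), (np.int64(54), np.int64(71)), (np.int64(58), np.int64(67)), (np.int64(62), np.int64(72)), (np.int64(66), np.int64(69)), (np.int64(70), np.int64(66)), (np.int64(74), np.int64(70)), (np.int64(78), np.int64(220)), (np.int64(82), np.int64(331)), (np.int64(86), np.int64(69)), (np.int64(90), np.int64(61)), (np.int64(94), np.int64(67)), (np.int64(98), np.int64(62)), (np.int64(102), np.int64(62)), (np.int64(106), np.int64(64)), (np.int64(110), np.int64(61)), (np.int64(114), np.int64(199)), (np.int64(118), np.int64(894)), (np.int64(122), np.
[... 3459 characters left out ...]
int64(129)), (np.int64(66), np.int64(89)), (np.int64(70), np.int64(18)), (np.int64(74), np.int64(18)), (np.int64(78), np.int64(13)), (np.int64(82), np.int64(6)), (np.int64(86), np.int64(14)), (np.int64(90), np.int64(25)), (np.int64(94), np.int64(11)), (np.int64(98), np.int64(5)), (np.int64(102), np.int64(5)), (np.int64(106), np.int64(4)), (np.int64(110), np.int64(1)), (np.int64(114), np.int64(9)), (np.int64(118), np.int64(6)), (np.int64(122), np.int64(6)), (np.int64(126), np.int64(1)), (np.int64(130), np.int64(5)), (np.int64(134), np.int64(6)), (np.int64(138), np.int64(4)), (np.int64(142), np.int64(3)), (np.int64(146), np.int64(6)), (np.int64(150), np.int64(7)), (np.int64(154), np.int64(1))]
```

View crops.

View pics/c_scene_dock.png

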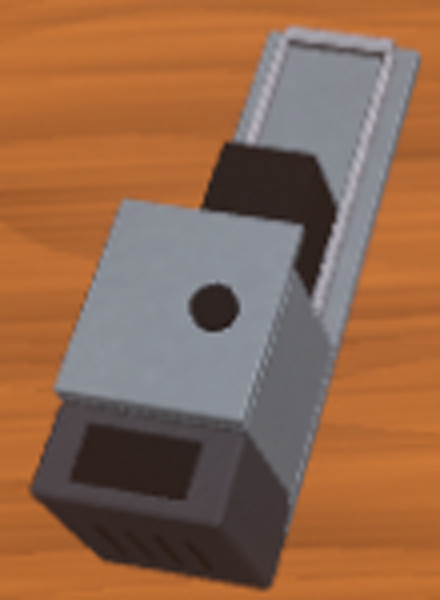

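View pics/c_scene_box.png

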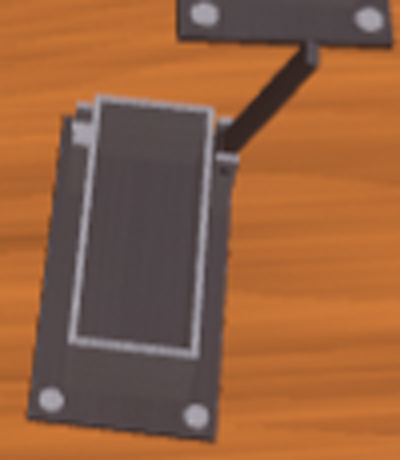

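View pics/c_top_dock.png

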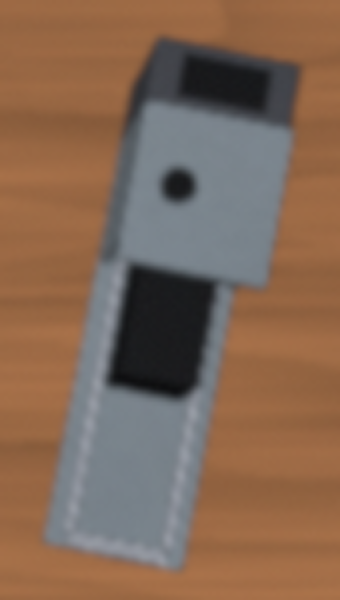

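View pics/c_top_box.png

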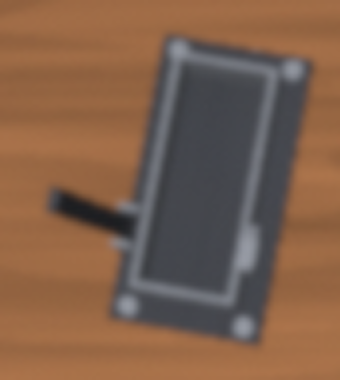

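```bash
python3 - <<'E'
from h import *
from scipy.optimize import least_squares
def fit(name,obs,obj,x0):
    for cams in (['scene'],['top'],['scene','top']):
        def f(x):
            c,s=np.cos(x[2]),np.sin(x[2]); r=[]
            for n in cams:
                q=np.array(obs[n][1],float)/4+obs[n][0]
                P=np.array([obj[i] for i in obs[n][2]],float)
                W=np.c_[c*P[:,0]-s*P[:,1]+x[0],s*P[:,0]+c*P[:,1]+x[1],P[:,2]]
                r.append((proj(n,W)-q-(-0.375)).ravel())
            return np.concatenate(r)
        s=least_squares(f,x0,loss='soft_l1'); print(name,cams,s.x.round(3),f(s.x).round(1))
o={}
o['a']=(-83,36,66);o['b']=(-83,-36,66);o['c']=(83,-36,66);o['d']=(83,36,66)
fit('box',{'scene':((325,200),[(213,107),(95,97),(68,343),(198,357)],'abcd'),
 'top':((235,200),[(130,287),(234,305),(280,70),(175,50)],'abcd')},o,[550,120,-.15])
k={'a':(95,50,132),'b':(95,-50,132),'c':(205,-50,132),'d':(205,50,132),'e':(-90,50,12),'f':(-90,-50,12)}
fit('dock',{'scene':((140,220),[(303,225),(125,200),(57,392),(240,430),(418,50),(270,32)],'abcdef'),
 'top':((375,150),[(117,262),(268,287),(294,127),(148,98),(45,542),(183,570)],'abcdef')},k,[550,-150,-.15])
E
```

```text
box ['scene'] [ 5.26653e+02  1.64490e+02 -1.78000e-01] [ 0.1 -0.  -0.2 -0.6  0.   0.2  0.   0.3]
box ['top'] [ 5.24373e+02  1.62901e+02 -1.81000e-01] [ 0.1 -0.1 -0.1  0.1 -0.4 -0.2  0.4  0.3]
box ['scene', 'top'] [ 5.25617e+02  1.63914e+02 -1.79000e-01] [-0.1 -0.4 -0.5 -0.9 -0.3 -0.2 -0.3 -0.2 -0.2 -0.5 -0.4 -0.4 -0.8 -0.7
 -0.1 -0.2]
dock ['scene'] [ 4.94070e+02 -1.80949e+02 -2.06000e-01] [ 0.2  0.3 -0.7 -0.1 -1.1  0.5  1.  -1.2  0.7  0.3 -0.1 -0.2]
dock ['top'] [ 4.90994e+02 -1.82997e+02 -2.03000e-01] [ 0.2 -1.2 -0.3  0.1  0.1  0.2 -0.2  0.  -0.   0.2  0.2  0.2]
dock ['scene', 'top'] [ 4.92585e+02 -1.82066e+02 -2.05000e-01] [-0.3 -0.3 -1.1 -0.7 -1.5 -0.1  0.6 -1.9  0.2 -0.2 -0.5 -0.6 -0.1 -1.8
 -0.6 -0.5 -0.1 -0.3 -0.5 -0.5 -0.4 -0.4 -0.2 -0.3]
```

```bash
cat >> h.py <<'E'
BOX=np.array([525.6,163.9,-.179]);DOCK=np.array([492.6,-182.0,-.204])
def w(f,p):
    c,s=np.cos(f[2]),np.sin(f[2]);p=np.array(p,float)
    return np.array([f[0]+c*p[0]-s*p[1],f[1]+s*p[0]+c*p[1],p[2]])
def loc(f,p):
    c,s=np.cos(f[2]),np.sin(f[2]);d=np.array(p[:2])-f[:2]
    return np.array([c*d[0]+s*d[1],-s*d[0]+c*d[1],p[2]])
def stat():
    s=arm.read_state();M=R.from_quat(s['ee_rot']).as_matrix()
    print('t',s['clock'],'pos',s['position'].round(1),'w',s['gripper_width'].round(1),'F',s['contact_force'].round(1),'j',s['joints'].round(2))
    print('toolx',M[:,0].round(3),'y',M[:,1].round(3),'z',M[:,2].round(3)); return s,M
def want(zdir,M):
    # tool down, tool z along yaw angle zdir ; returns rotvec world from M
    z=np.array([np.cos(zdir),np.sin(zdir),0]);y=np.array([0,0,-1.]);x=np.cross(y,z)
    return R.from_matrix(np.c_[x,y,z]@M.T).as_rotvec()
E
python3 - <<'E'
from h import *
s,M=stat()
print('battery front',w(DOCK,(29,0,0)),'grasp',w(DOCK,(48,0,0)))
print(want(DOCK[2]+np.pi,M), want(DOCK[2],M))
E
```

```text
Traceback (most recent call last):
  File "h.py", line 34, in stat
    print('t',s['clock'],'pos',s['position'].round(1),'w',s['gripper_width'].round(1),'F',s['contact_force'].round(1),'j',s['joints'].round(2))
                                                          ^^^^^^^^^^^^^^^^^^^^^^^^
AttributeError: 'float' object has no attribute 'round'
```

```bash
sed -i "s/s\['gripper_width'\].round(1)/round(s['gripper_width'],1)/" h.py
python3 - <<'E'
from h import *
s,M=stat()
print('battery front',w(DOCK,(29,0,0)),'grasp',w(DOCK,(48,0,0)))
print(want(DOCK[2]+np.pi,M), want(DOCK[2],M))
E
```

```text
t 0.15 pos [ 199.9 -591.7  230.5] w 85.6 F [-0.1  0.3  0.3] j [-0.99  0.39  0.01 -0.   -1.19 -0.26]
toolx [-0.32   0.947  0.002] y [-0.001  0.002 -1.   ] z [-0.947 -0.32   0.   ]
battery front [ 520.9986578  -187.87505192    0.        ] grasp [ 539.60467498 -191.72422387    0.        ]
[-1.64409983e-03 -2.01066393e-04 -5.29661604e-01] [ 2.68901852e-04 -2.19878360e-03  2.61193017e+00]
```

```bash
python3 -m creep '[[[40,50,0],[0,0,-0.05],1],[[80,100,0],[0,0,-0.12],1],[[110,140,0],[0,0,-0.2],1],[[140,180,0],[0,0,-0.28],1],[[170,220,0],[0,0,-0.36],1],[[200,260,0],[0,0,-0.44],1],[[230,300,0],[0,0,-0.53],1],[[260,340,0],[0,0,-0.53],1],[[290,380,0],[0,0,-0.53],1],[[312,406,0],[0,0,-0.53],1],[[312,406,0],[0,0,-0.53],1],[[312,406,0],[0,0,-0.53],1]]'
python3 - <<'E'
from h import *
s,M=stat(); p,d=arm.get_image('wrist'); cv2.imwrite('pics/w1.png',p[:,:,::-1]); np.save('w1.npy',d)
import pickle; pickle.dump(s,open('w1.pkl','wb'))
E
```

```text
clock: 1.15
position: [505.3, -193.7, 231.3]
ee_rot: [-0.548, -0.446, 0.446, 0.548]
contact_force: [-0.3, -0.8, 0.7]
gripper_width: 85.6
t 1.15 pos [ 505.3 -193.7  231.3] w 85.6 F [-0.3 -0.8  0.7] j [-0.07  0.24 -0.2  -0.   -1.13 -1.71]
toolx [0.203 0.979 0.   ] y [-0.  0. -1.] z [-0.979  0.203  0.   ]
```

View pics/w1.png

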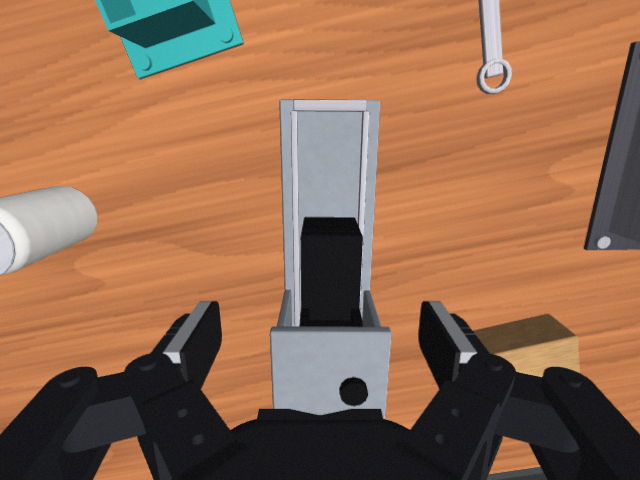

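```bash
python3 - <<'E'
from h import *
import pickle; s=pickle.load(open('w1.pkl','rb'))
for nm,uv,z in [('front corners z12 (-90,-/+50)',[(280,101),(380,101)],12),('roof front (95,-/+50)',[(271,331),(391,330)],132),('batt front top',[(302,236),(361,236)],82),('batt front bot',[(303,218),(359,218)],12)]:
    P=at_z('wrist',uv,z,s); print(nm,[loc(DOCK,p).round(1) for p in P],P.round(1).tolist())
p=cv2.imread('pics/w1.png'); cv2.imwrite('pics/w1c.png',cv2.resize(p[90:410,260:400],None,fx=2.5,fy=1.8,interpolation=cv2.INTER_CUBIC))
d=np.load('w1.npy'); C=cloud('wrist',d,s)
for u,v in [(330,160),(330,280),(330,360)]: print(C[v,u].round(1))
E
```

```text
front corners z12 (-90,-/+50) [array([-90.2, -48.6,  12. ]), array([-90.3,  50.1,  12. ])] [[394.4, -211.3, 12.0], [414.4, -114.6, 12.0]]
roof front (95,-/+50) [array([ 93.4, -49. , 132. ]), array([ 92.4,  49. , 132. ])] [[574.2, -248.9, 132.0], [593.0, -152.8, 132.0]]
batt front top [array([ 27.7, -25.2,  82. ]), array([27.6, 27.8, 82. ])] [[514.6, -212.2, 82.0], [525.3, -160.3, 82.0]]
batt front bot [array([ 28.7, -27.5,  12. ]), array([28.6, 33.7, 12. ])] [[515.1, -214.8, 12.0], [527.5, -154.8, 12.0]]
[ 460.  -173.9   14.5]
[ 561.4 -195.8   83.2]
[ 610.5 -206.9  133.1]
```

View pics/w1c.png

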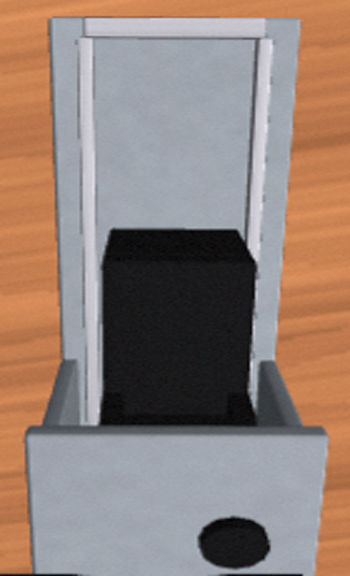

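```bash
python3 -m creep '[[[11,-2,0],[0,0,0],1],[[23,-4,-10],[0,0,0],1],[[23,-4,-40],[0,0,0],1],[[23,-4,-70],[0,0,0],1],[[23,-4,-95],[0,0,0],1],[[23,-4,-110],[0,0,0],1],[[23,-4,-115],[0,0,0],1],[[23,-4,-115],[0,0,0],1],[[23,-4,-115],[0,0,0],1]]'
python3 - <<'E'
from h import *
s,M=stat();print(loc(DOCK,s['position']), want(DOCK[2]+np.pi,M))
E
```

```text
clock: 1.95
position: [528.2, -199.9, 117.0]
ee_rot: [0.549, 0.447, -0.446, -0.548]
contact_force: [-0.5, 0.2, 0.5]
gripper_width: 85.2
t 1.95 pos [ 528.2 -199.9  117. ] w 85.2 F [-0.5  0.2  0.5] j [-0.07  0.39 -0.3   0.   -0.88 -1.7 ]
toolx [ 0.202  0.979 -0.   ] y [ 0.001 -0.    -1.   ] z [-0.979  0.202 -0.001]
[ 38.5214177  -10.26494146 116.96882754] [ 0.00048986  0.00093012 -0.00010226]
```

```bash
python3 -m creep '[[[7,10,0],[0,0,0],1],[[7,10,-15],[0,0,0],1],[[7,10,-35],[0,0,0],1],[[7,10,-55],[0,0,0],1],[[7,10,-72],[0,0,0],1],[[7,10,-83],[0,0,0],1],[[7,10,-83],[0,0,0],1],[[7,10,-83],[0,0,0],1]]'
python3 - <<'E'
from h import *
s,M=stat();print(loc(DOCK,s['position']), want(DOCK[2]+np.pi,M))
p,d=arm.get_image('wrist'); cv2.imwrite('pics/w2.png',p[:,:,::-1])
E
```

```text
clock: 2.62
position: [535.5, -189.5, 33.9]
ee_rot: [0.549, 0.447, -0.446, -0.548]
contact_force: [0.1, 0.2, 0.2]
gripper_width: 85.5
t 2.6167 pos [ 535.5 -189.5   33.9] w 85.5 F [0.1 0.2 0.2] j [-0.05  0.51 -0.37  0.   -0.7  -1.72]
toolx [ 0.202  0.979 -0.   ] y [ 0.001 -0.    -1.   ] z [-0.979  0.202 -0.001]
[43.54344776  1.37447514 33.9365552 ] [ 0.0003618   0.00094861 -0.00044763]
```

View pics/w2.png

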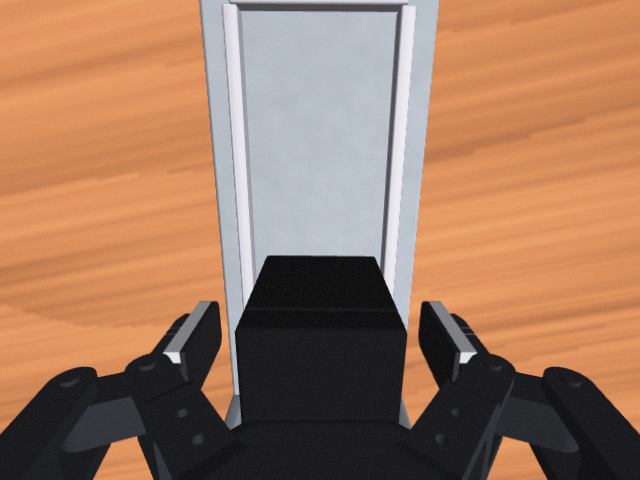

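The battery's front end (px 236–408, top front edge at v 325) sits centred between the open fingers. Closing.

```bash
python3 -m creep '[[[0,0,0],[0,0,0],-1],[[0,0,0],[0,0,0],-1],[[0,0,0],[0,0,0],-1],[[0,0,0],[0,0,0],-1],[[0,0,0],[0,0,0],-1],[[0,0,0],[0,0,0],-1],[[0,0,0],[0,0,0],-1],[[0,0,0],[0,0,0],-1]]'
python3 - <<'E'
from h import *
s,M=stat()
E
```

```text
clock: 3.33
position: [535.5, -189.7, 34.6]
ee_rot: [0.549, 0.447, -0.446, -0.548]
contact_force: [-0.2, 1.0, 6.4]
gripper_width: 55.0
t 3.3333 pos [ 535.5 -189.7   34.6] w 55.0 F [-0.2  1.   6.4] j [-0.06  0.5  -0.37  0.   -0.7  -1.72]
toolx [0.203 0.979 0.   ] y [ 0.002 -0.    -1.   ] z [-0.979  0.203 -0.002]
```

```bash
python3 -m creep '[[[-3.9,0.8,0],[0,0,0],-1],[[-11.7,2.4,0],[0,0,0],-1],[[-23.5,4.8,0],[0,0,0],-1],[[-37.2,7.7,0],[0,0,0],-1],[[-50.9,10.5,0],[0,0,0],-1],[[-64.6,13.4,0],[0,0,0],-1],[[-77.4,16,0],[0,0,0],-1],[[-87.2,18,0],[0,0,0],-1],[[-94,19.5,0],[0,0,0],-1],[[-98,20.3,0],[0,0,0],-1],[[-98,20.3,0],[0,0,0],-1],[[-98,20.3,0],[0,0,0],-1]]'
python3 - <<'E'
from h import *
s,M=stat();print(loc(DOCK,s['position']))
E
```

```text
clock: 4.33
position: [438.2, -169.4, 34.6]
ee_rot: [0.549, 0.448, -0.446, -0.547]
contact_force: [2.1, 0.5, 10.3]
gripper_width: 55.4
t 4.3333 pos [ 438.2 -169.4   34.6] w 55.4 F [ 2.1  0.5 10.3] j [-0.02  0.38 -0.61  0.   -0.58 -1.75]
toolx [0.202 0.979 0.   ] y [ 0.003 -0.001 -1.   ] z [-0.979  0.202 -0.004]
[-55.87202907   1.32744083  34.58324885]
```

```bash
python3 -m creep '[[[0,0,0],[0,0,0],1],[[0,0,0],[0,0,0],1],[[0,0,0],[0,0,0],1],[[0,0,0],[0,0,0],1],[[0,0,0],[0,0,0],1],[[0,0,10],[0,0,0],1],[[0,0,30],[0,0,0],1],[[0,0,60],[0,0,0],1],[[0,0,95],[0,0,0],1],[[0,0,130],[0,0,0],1],[[0,0,165],[0,0,0],1],[[0,0,185],[0,0,0],1]]'
python3 - <<'E'
from h import *
s,M=stat();print(loc(DOCK,s['position']));print(w(DOCK,(8.5,0.7)+(0,)))
p,d=arm.get_image('scene'); cv2.imwrite('pics/s3.png',p[200:400,100:300,::-1].repeat(3,0).repeat(3,1))
E
```

```text
clock: 5.33
position: [437.7, -169.7, 222.2]
ee_rot: [0.55, 0.448, -0.445, -0.547]
contact_force: [-0.1, -0.3, -0.2]
gripper_width: 85.3
t 5.3333 pos [ 437.7 -169.7  222.2] w 85.3 F [-0.1 -0.3 -0.2] j [-0.02  0.12 -0.38  0.   -1.07 -1.75]
toolx [ 0.202  0.979 -0.   ] y [ 0.005 -0.001 -1.   ] z [-0.979  0.202 -0.005]
[-56.27927737   0.93966862 222.20589925]
[ 501.06555613 -183.03651313    0.        ]
```

View pics/s3.png

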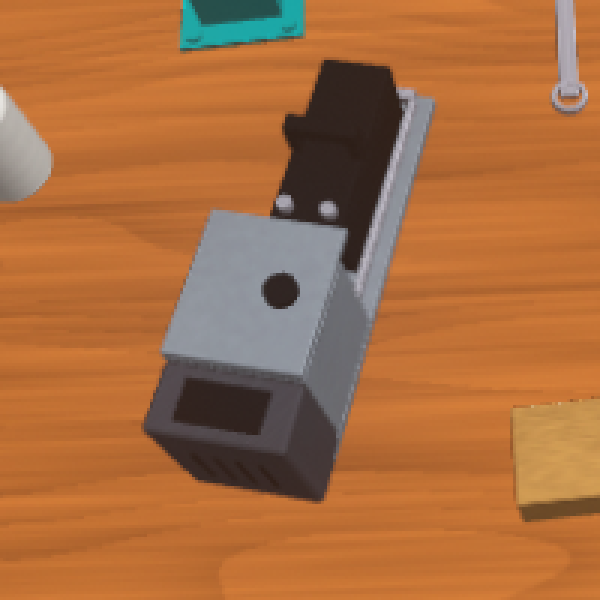

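```bash
python3 -m creep '[[[5,-1,0],[0,0,0.12],0],[[10,-2,0],[0,0,0.24],0],[[15,-3,0],[0,0,0.36],0],[[20,-4,0],[0,0,0.48],0],[[25,-5,0],[0,0,0.6],0],[[30,-6,0],[0,0,0.72],0],[[36,-7,0],[0,0,0.84],0],[[42,-8,0],[0,0,0.96],0],[[48,-9,0],[0,0,1.08],0],[[54,-11,0],[0,0,1.2],0],[[60,-12,0],[0,0,1.32],0],[[63,-13,0],[0,0,1.44],0]]'
python3 -m creep '[[[0,0,0],[0,0,0.08],0],[[0,0,0],[0,0,0.13],0],[[0,0,0],[0,0,0.13],0],[[0,0,0],[0,0,0.13],0]]'
python3 - <<'E'
from h import *
import pickle
s,M=stat();print(loc(DOCK,s['position']),want(DOCK[2]-np.pi/2,M))
pickle.dump(s,open('w4.pkl','wb'))
p,d=arm.get_image('wrist'); cv2.imwrite('pics/w4.png',p[:,:,::-1]);np.save('w4.npy',d)
E
```

```text
clock: 6.38
position: [499.7, -182.3, 217.3]
ee_rot: [0.115, 0.698, -0.698, -0.117]
contact_force: [-0.2, 0.3, -0.5]
gripper_width: 43.0
clock: 6.72
position: [499.2, -182.3, 217.6]
ee_rot: [0.072, 0.703, -0.703, -0.073]
contact_force: [-0.6, -0.1, 1.0]
gripper_width: 42.3
t 6.7167 pos [ 499.2 -182.3  217.6] w 42.3 F [-0.6 -0.1  1. ] j [-0.04  0.24 -0.24 -0.   -1.09 -0.16]
toolx [-0.979  0.205  0.002] y [-0.001  0.    -1.   ] z [-0.205 -0.979  0.   ]
[  6.55267713   1.08726499 217.61755127] [-0.00030751 -0.00148443  0.00249752]
```

View pics/w4.png

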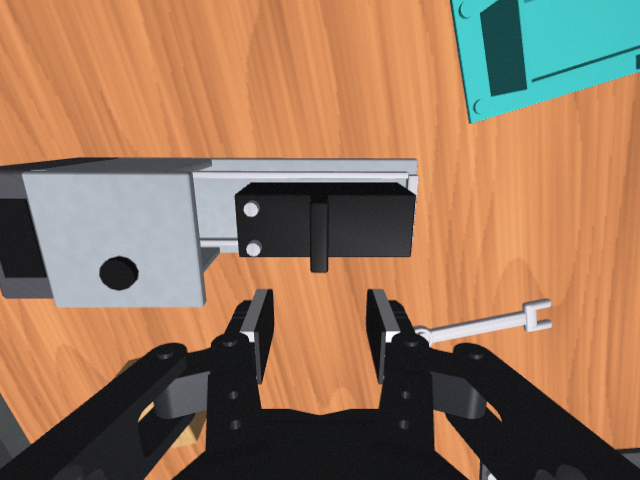

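```bash
python3 - <<'E'
from h import *
import pickle; s=pickle.load(open('w4.pkl','rb'))
p=cv2.imread('pics/w4.png'); cv2.imwrite('pics/w4c.png',cv2.resize(np.clip(p[150:290,180:430]*2.5,0,255).astype('uint8'),None,fx=3,fy=3,interpolation=cv2.INTER_CUBIC))
d=np.load('w4.npy'); C=cloud('wrist',d,s)
L=np.array([loc(DOCK,q) for q in C.reshape(-1,3)])
def bb(m): 
    q=L[m]; return [np.percentile(q[:,i],[1,50,99]).round(1).tolist() for i in range(3)], m.sum()
r=(abs(L[:,1])<45)&(abs(L[:,0])<88)
print('bar',bb(r&(L[:,2]>112)&(L[:,2]<122)&(L[:,0]<60)))
print('top',bb(r&(L[:,2]>79)&(L[:,2]<87)))
print('posts',bb(r&(L[:,2]>89)&(L[:,2]<96)&(L[:,0]>40)))
E
```

```text
bar ([[-0.2, 6.5, 13.4], [-27.7, -2.4, 26.6], [114.8, 117.3, 118.8]], np.int64(1307))
top ([[-71.4, -8.2, 74.9], [-27.6, -1.7, 27.1], [81.4, 83.3, 85.1]], np.int64(9724))
posts ([[56.0, 61.3, 67.1], [-22.4, -12.1, 22.3], [89.5, 93.3, 94.9]], np.int64(345))
```

View pics/w4c.png

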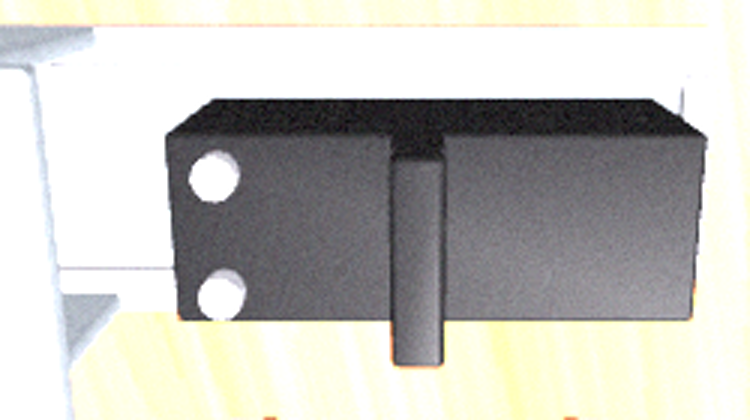

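```bash
python3 -m creep '[[[0,-1,-15],[0,0,0],0],[[0,-1.5,-40],[0,0,0],0],[[0,-1.5,-70],[0,0,0],0],[[0,-1.5,-95],[0,0,0],0],[[0,-1.5,-115],[0,0,0],0],[[0,-1.5,-127],[0,0,0],0],[[0,-1.5,-127],[0,0,0],0],[[0,-1.5,-127],[0,0,0],0]]'
python3 - <<'E'
from h import *
s,M=stat();print(loc(DOCK,s['position']))
p,d=arm.get_image('wrist'); cv2.imwrite('pics/w5.png',p[:,:,::-1])
E
```

```text
clock: 7.43
position: [499.5, -183.9, 91.0]
ee_rot: [-0.072, -0.703, 0.703, 0.073]
contact_force: [0.6, -0.4, 0.9]
gripper_width: 42.4
t 7.4333 pos [ 499.5 -183.9   91. ] w 42.4 F [ 0.6 -0.4  0.9] j [-0.05  0.38 -0.4   0.   -0.79 -0.16]
toolx [-0.979  0.204  0.001] y [-0.001 -0.    -1.   ] z [-0.204 -0.979  0.   ]
[ 7.10757644 -0.46202154 90.95372837]
```

View pics/w5.png

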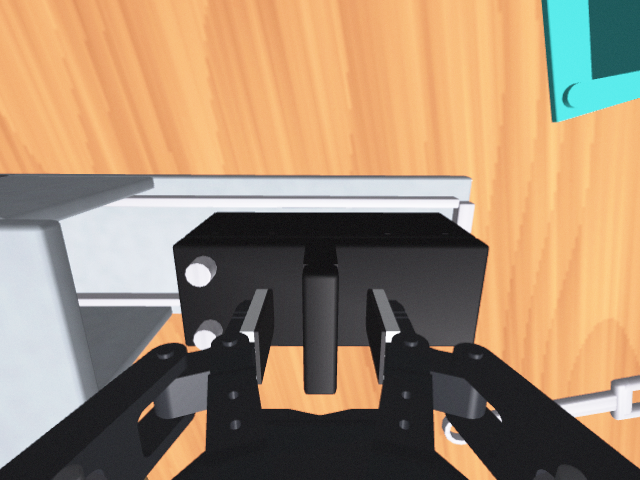

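```bash
python3 -m creep '[[[0,0,0],[0,0,0],-1],[[0,0,0],[0,0,0],-1],[[0,0,0],[0,0,0],-1],[[0,0,0],[0,0,0],-1],[[0,0,0],[0,0,0],-1],[[0,0,0],[0,0,0],-1],[[0,0,0],[0,0,0],-1]]'
python3 - <<'E'
from h import *
s,M=stat();print(loc(DOCK,s['position']), w(BOX,(5,0,0)))
E
```

```text
clock: 8.07
position: [500.2, -183.9, 92.6]
ee_rot: [-0.073, -0.703, 0.704, 0.072]
contact_force: [-1.9, 1.8, 7.0]
gripper_width: 12.8
t 8.0667 pos [ 500.2 -183.9   92.6] w 12.8 F [-1.9  1.8  7. ] j [-0.05  0.38 -0.4   0.   -0.79 -0.16]
toolx [-0.979  0.203 -0.002] y [ 0.002 -0.    -1.   ] z [-0.203 -0.979  0.   ]
[ 7.81725152 -0.34961784 92.56761293] [530.52011115 163.0097718    0.        ]
```

```bash
python3 -m creep '[[[0,0,3],[0,0,0],-1],[[0,0,10],[0,0,0],-1],[[0,0,22],[0,0,0],-1],[[0,0,38],[0,0,0],-1],[[0,0,56],[0,0,0],-1],[[0,0,74],[0,0,0],-1],[[0,0,92],[0,0,0],-1],[[0,0,108],[0,0,0],-1],[[0,0,120],[0,0,0],-1],[[0,0,128],[0,0,0],-1],[[0,0,130],[0,0,0],-1]]'
python3 - <<'E'
from h import *
s,M=stat();print(want(BOX[2]-np.pi/2,M), w(BOX,(5,0,0))-s['position'])
p,d=arm.get_image('wrist'); cv2.imwrite('pics/w6.png',p[:,:,::-1])
E
```

```text
clock: 8.98
position: [499.7, -183.8, 222.1]
ee_rot: [0.073, 0.704, -0.703, -0.072]
contact_force: [0.3, 0.6, -5.7]
gripper_width: 12.6
t 8.9833 pos [ 499.7 -183.8  222.1] w 12.6 F [ 0.3  0.6 -5.7] j [-0.05  0.23 -0.23 -0.   -1.1  -0.16]
toolx [-0.979  0.204 -0.001] y [ 0.001  0.    -1.   ] z [-0.204 -0.979 -0.   ]
[-0.00026819  0.00113434  0.02618036] [  30.80492966  346.77960897 -222.06956795]
```

View pics/w6.png

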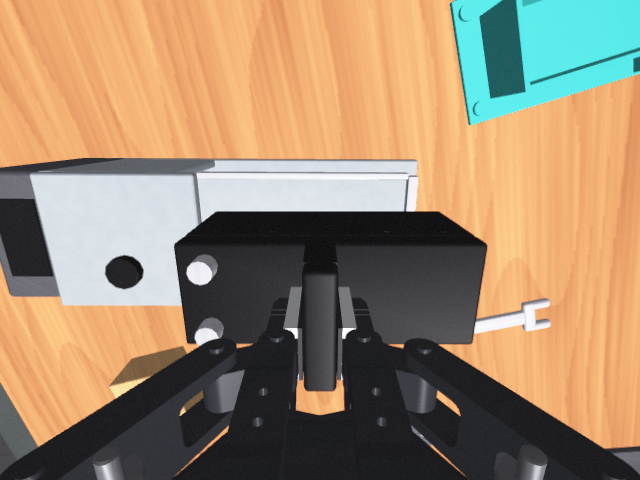

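```bash
python3 -m creep '[[[0,5,8],[0,0,0],-1],[[1,18,18],[0,0,0],-1],[[3,38,30],[0,0,0.005],-1],[[6,64,42],[0,0,0.01],-1],[[9,92,54],[0,0,0.015],-1],[[12,122,64],[0,0,0.02],-1],[[15,152,72],[0,0,0.026],-1],[[18,182,78],[0,0,0.026],-1],[[22,212,78],[0,0,0.026],-1],[[25,242,78],[0,0,0.026],-1],[[28,272,78],[0,0,0.026],-1],[[31,302,78],[0,0,0.026],-1]]'
python3 -m creep '[[[3,28,0],[0,0,0],-1],[[6,56,0],[0,0,0],-1],[[9,82,0],[0,0,0],-1],[[12,104,0],[0,0,0],-1],[[14,120,0],[0,0,0],-1],[[15,127,0],[0,0,0],-1],[[15,128,0],[0,0,0],-1],[[15,128,0],[0,0,0],-1],[[15,128,0],[0,0,0],-1]]'
python3 - <<'E'
from h import *
import pickle
s,M=stat();print(want(BOX[2]-np.pi/2,M), loc(BOX,s['position']))
pickle.dump(s,open('w7.pkl','wb'))
p,d=arm.get_image('wrist'); cv2.imwrite('pics/w7.png',p[:,:,::-1]);np.save('w7.npy',d)
E
```

```text
clock: 10.03
position: [529.7, 119.8, 298.3]
ee_rot: [-0.062, -0.704, 0.705, 0.064]
contact_force: [1.2, 0.3, -5.4]
gripper_width: 12.6
clock: 10.78
position: [545.4, 245.0, 299.2]
ee_rot: [-0.063, -0.704, 0.705, 0.064]
contact_force: [0.4, 1.5, -6.8]
gripper_width: 12.7
t 10.7833 pos [545.4 245.  299.2] w 12.7 F [ 0.4  1.5 -6.8] j [ 0.69  0.3   0.05  0.   -1.32 -0.87]
toolx [-0.984  0.179  0.001] y [-0.001 -0.001 -1.   ] z [-0.179 -0.984  0.001]
[ 0.00089474 -0.00088521  0.00089992] [  5.03396499  83.36667622 299.18174732]
```

View pics/w7.png

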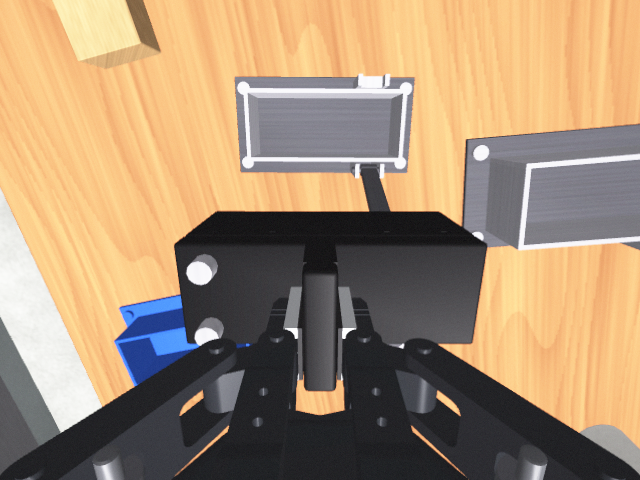

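```bash
python3 - <<'E'
from h import *
p=cv2.imread('pics/w7.png'); cv2.imwrite('pics/w7c.png',cv2.resize(p[65:185,225:425],None,fx=4,fy=4,interpolation=cv2.INTER_CUBIC))
cv2.imwrite('pics/w7d.png',cv2.resize(np.clip(p[200:360,165:495]*2.5,0,255).astype('uint8'),None,fx=2.4,fy=2.4,interpolation=cv2.INTER_CUBIC))
E
```

```text
(no output)
```

View pics/w7c.png

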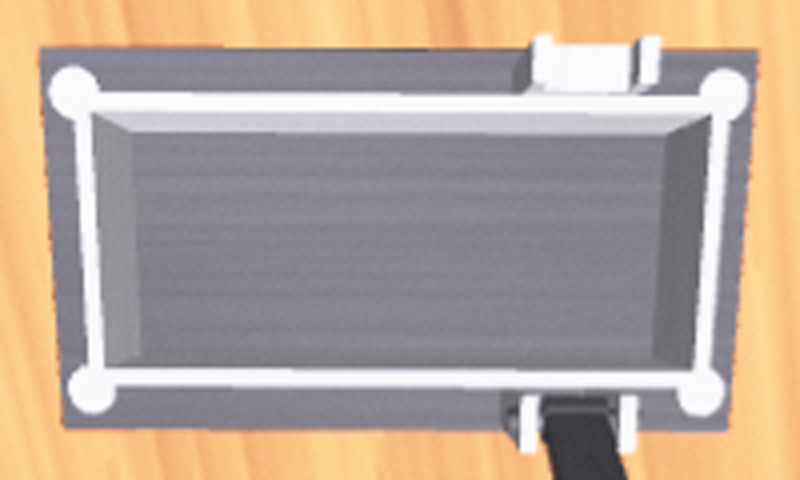

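View pics/w7d.png

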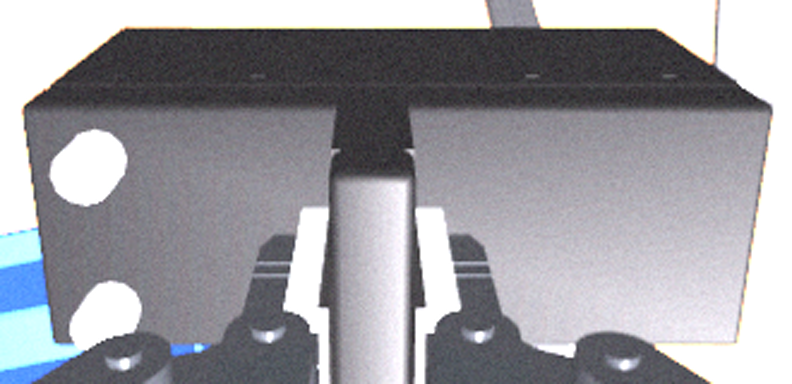

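```bash
python3 - <<'E'
from h import *
from scipy.optimize import least_squares
import pickle; s=pickle.load(open('w7.pkl','rb'))
q=np.array([(92,110),(713,112),(695,372),(104,369)])/4+[225,65]-.375
P=np.array([(79,-32),(-79,-32),(-79,32),(79,32)],float)
def W(x,P,z): c,sn=np.cos(x[2]),np.sin(x[2]); return np.c_[c*P[:,0]-sn*P[:,1]+x[0],sn*P[:,0]+c*P[:,1]+x[1],np.full(len(P),z)]
f=lambda x:(proj('wrist',W(x,P,66+x[3]*100),s)-q).ravel()
for fz in (0,1):
    r=least_squares((lambda x:f(np.r_[x[:3],x[3]*fz])),[525,164,-.18,0]); print('box',r.x.round(4),r.fun.round(2))
xb=r.x
qb=np.array([(24,108),(772,108),(737,342),(54,342),(126,30),(656,30)])/2.4+[165,200]-.3
Pb=np.array([(75,-28),(-75,-28),(-75,28),(75,28),(75,-28),(-75,-28)],float)
def fb(x):
    # x: x,y,yaw,z, roll(about x), pitch(about y)
    Q=np.c_[Pb,[0,0,0,0,-70,-70]]
    return (proj('wrist',R.from_euler('xyz',[x[4],x[5],x[2]]).apply(Q)+[x[0],x[1],x[3]],s)-qb).ravel()
for k in (0,1):
    r=least_squares(lambda x:fb(np.r_[x[:3],x[3]if 1 else 0,x[4:]*k]),[540,246,-.18,288.6,0,0]); print('bat',r.x.round(4),r.fun.round(2))
    print('tcp-bat in box axes',loc(np.r_[r.x[:2],BOX[2]],s['position']))
E
```

```text
box [ 5.247443e+02  1.646879e+02 -1.833000e-01  0.000000e+00] [-0.09  0.02 -0.1   0.24 -0.31 -0.22  0.51 -0.12]
box [ 5.247672e+02  1.647237e+02 -1.833000e-01  1.110000e-02] [-0.32 -0.06  0.13  0.16 -0.11 -0.1   0.3  -0.01]
bat [ 5.401454e+02  2.483064e+02 -1.791000e-01  2.865550e+02  0.000000e+00
  0.000000e+00] [ 0.4  -0.88 -0.25 -0.85 -1.04  1.71  1.2   1.65 -0.45 -0.94  0.03 -0.92]
tcp-bat in box axes [  5.74919229  -2.28079629 299.18174732]
bat [ 5.402594e+02  2.481986e+02 -1.778000e-01  2.865784e+02  4.400000e-03
  2.900000e-03] [ 0.33 -1.08 -0.42 -1.12 -0.89  1.84  1.06  1.58 -0.21 -0.59  0.13 -0.69]
tcp-bat in box axes [  5.6177474   -2.19507593 299.18174732]
```

```bash
python3 -m creep '[[[-1,-5,0],[0,0,0],-1],[[-3,-17,0],[0,0,0],-1],[[-6,-33,0],[0,0,0],-1],[[-9,-50,0],[0,0,0],-1],[[-12,-66,0],[0,0,0],-1],[[-14,-77,0],[0,0,0],-1],[[-15,-82.5,-5],[0,0,0],-1],[[-15,-82.5,-20],[0,0,0],-1],[[-15,-82.5,-40],[0,0,0],-1],[[-15,-82.5,-62],[0,0,0],-1],[[-15,-82.5,-84],[0,0,0],-1],[[-15,-82.5,-104],[0,0,0],-1]]'
python3 -m creep '[[[0,0,-16],[0,0,0],-1],[[0,0,-27],[0,0,0],-1],[[0,0,-33],[0,0,0],-1],[[0,0,-34],[0,0,0],-1],[[0,0,-34],[0,0,0],-1]]'
python3 - <<'E'
from h import *
import pickle
s,M=stat();print(want(-.181-np.pi/2,M), loc(np.array([525,164.4,-.181]),s['position']))
pickle.dump(s,open('w8.pkl','wb'))
p,d=arm.get_image('wrist'); cv2.imwrite('pics/w8.png',p[:,:,::-1]);np.save('w8.npy',d)
p,d=arm.get_image('scene'); cv2.imwrite('pics/s8.png',p[170:330,300:440,::-1].repeat(4,0).repeat(4,1)[:600])
E
```

```text
clock: 11.83
position: [530.4, 163.2, 193.9]
ee_rot: [0.063, 0.704, -0.704, -0.063]
contact_force: [0.1, -0.2, -6.5]
gripper_width: 12.7
clock: 12.25
position: [531.0, 163.6, 161.4]
ee_rot: [-0.063, -0.704, 0.704, 0.063]
contact_force: [0.0, 0.2, -5.1]
gripper_width: 12.8
t 12.25 pos [531.  163.6 161.4] w 12.8 F [ 0.   0.2 -5.1] j [ 0.59  0.33 -0.27  0.   -0.98 -0.77]
toolx [-0.984  0.178 -0.   ] y [ 0. -0. -1.] z [-0.178 -0.984  0.   ]
[ 9.58224197e-05  3.97391314e-04 -2.10725578e-03] [  6.04726695   0.29688733 161.40040613]
```

View pics/w8.png

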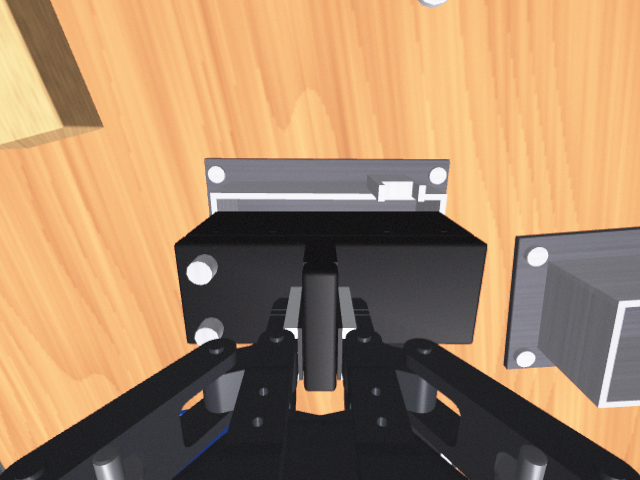

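View pics/s8.png

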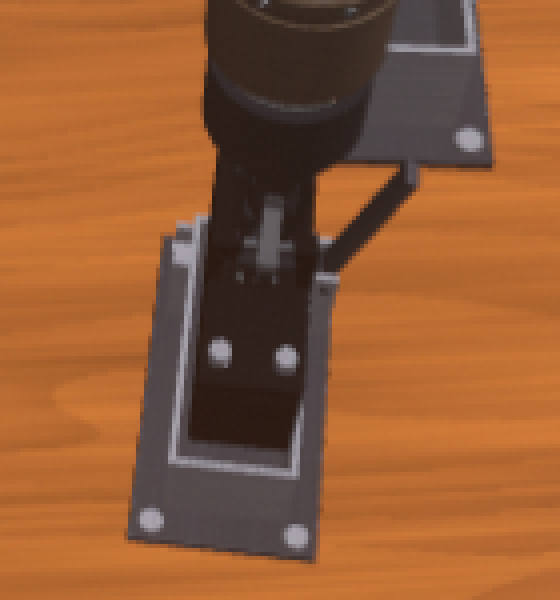

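```bash
python3 - <<'E'
from h import *
p=cv2.imread('pics/w8.png'); cv2.imwrite('pics/w8c.png',cv2.resize(np.clip(p[150:250,195:455]*1.5,0,255).astype('uint8'),None,fx=3,fy=5,interpolation=cv2.INTER_CUBIC))
E
```

```text
(no output)
```

View pics/w8c.png

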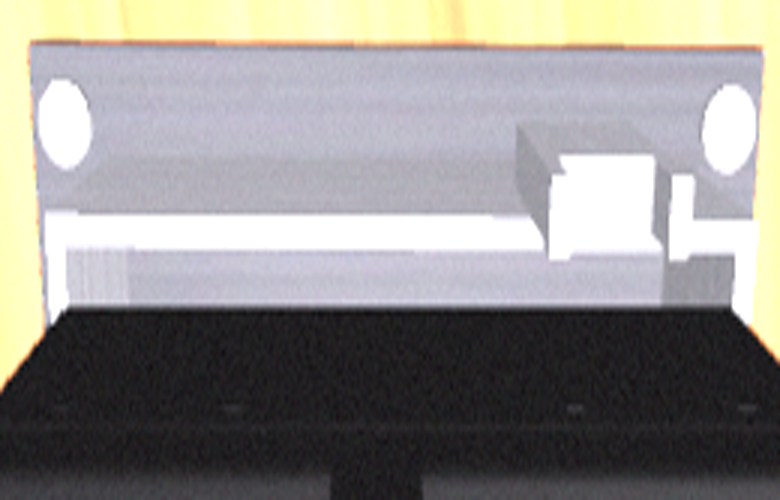

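```bash
python3 - <<'E'
from h import *
import pickle; s=pickle.load(open('w8.pkl','rb'))
F=np.array([525,164.4,-.183])
f=lambda l:np.array(l)/[3,5]+[195,150]-.4
for zb in (79,81,83):
  print(zb,[loc(F,q).round(1).tolist() for q in at_z('wrist',f([(67,308),(730,308)]),zb,s)])
print([loc(F,q).round(1).tolist() for q in at_z('wrist',f([(67,248),(738,252)]),66,s)])
E
```

```text
79 [[75.3, -25.1, 79.0], [-74.3, -25.9, 79.0]]
81 [[74.7, -25.5, 81.0], [-73.6, -26.3, 81.0]]
83 [[74.1, -26.0, 83.0], [-72.8, -26.8, 83.0]]
[[78.6, -30.7, 66.0], [-79.9, -31.0, 66.0]]
```

```bash
python3 -m creep '[[[-1.3,-1.1,0],[0,0,-0.004],-1],[[-1.3,-1.1,-4],[0,0,-0.004],-1],[[-1.3,-1.1,-10],[0,0,-0.004],-1],[[-1.3,-1.1,-16],[0,0,-0.004],-1],[[-1.3,-1.1,-21],[0,0,-0.004],-1],[[-1.3,-1.1,-24],[0,0,-0.004],-1],[[-1.3,-1.1,-24],[0,0,-0.004],-1]]'
python3 - <<'E'
from h import *
s,M=stat()
p,d=arm.get_image('wrist'); cv2.imwrite('pics/w9c.png',cv2.resize(np.clip(p[150:250,195:455,::-1]*1.5,0,255).astype('uint8'),None,fx=3,fy=5,interpolation=cv2.INTER_CUBIC))
p,d=arm.get_image('scene'); cv2.imwrite('pics/s9.png',p[180:330,300:440,::-1].repeat(4,0).repeat(4,1)[:600])
E
```

```text
clock: 12.93
position: [528.7, 162.2, 136.0]
ee_rot: [-0.064, -0.704, 0.705, 0.065]
contact_force: [-0.1, -0.3, -7.4]
gripper_width: 12.8
t 12.9333 pos [528.7 162.2 136. ] w 12.8 F [-0.1 -0.3 -7.4] j [ 0.59  0.35 -0.3  -0.   -0.92 -0.77]
toolx [-0.983  0.182  0.002] y [-0.002 -0.001 -1.   ] z [-0.182 -0.983  0.002]
```

View pics/w9c.png

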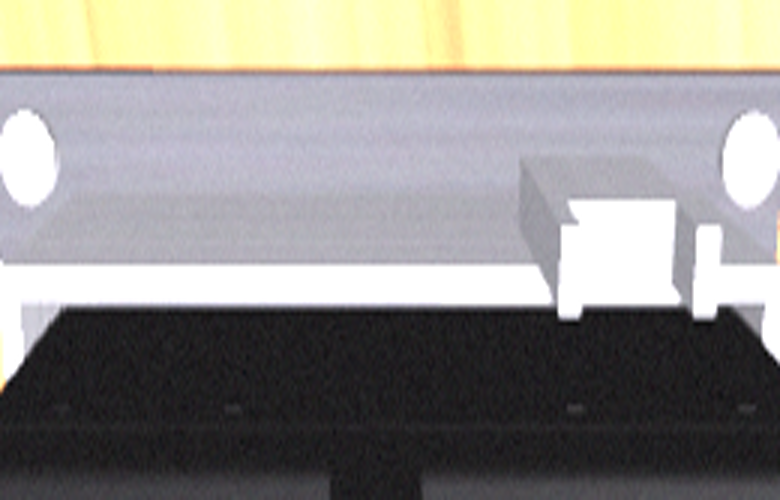

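View pics/s9.png

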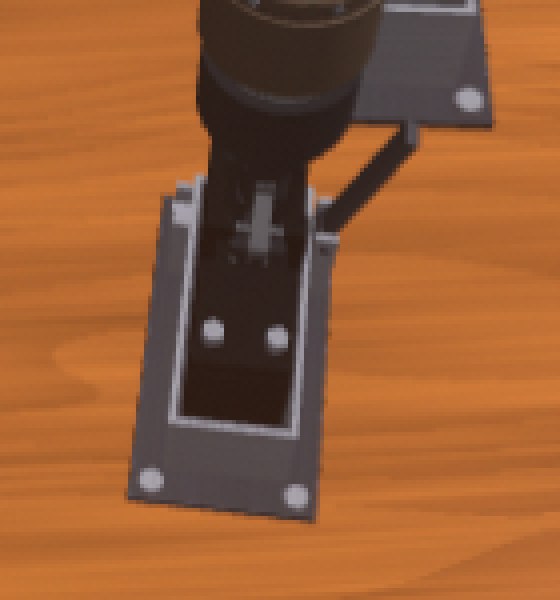

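```bash
python3 -m creep '[[[0.9,-0.2,-3],[0,0,0],-1],[[0.9,-0.2,-8],[0,0,0],-1],[[0.9,-0.2,-14],[0,0,0],-1],[[0.9,-0.2,-20],[0,0,0],-1],[[0.9,-0.2,-26],[0,0,0],-1],[[0.9,-0.2,-32],[0,0,0],-1],[[0.9,-0.2,-37],[0,0,0],-1],[[0.9,-0.2,-41],[0,0,0],-1],[[0.9,-0.2,-43],[0,0,0],-1],[[0.9,-0.2,-43],[0,0,0],-1]]'
python3 - <<'E'
from h import *
s,M=stat();print(s['wrist_torque'].round(2))
E
```

```text
clock: 13.87
position: [530.0, 162.2, 93.7]
ee_rot: [-0.064, -0.704, 0.704, 0.065]
contact_force: [0.3, -0.0, -5.8]
gripper_width: 12.6
t 13.8667 pos [530.  162.2  93.7] w 12.6 F [ 0.3 -0.  -5.8] j [ 0.59  0.41 -0.35 -0.   -0.82 -0.77]
toolx [-0.983  0.182  0.001] y [-0.001 -0.001 -1.   ] z [-0.182 -0.983  0.001]
[-0.05  0.   -0.02]
```

No contact yet, with 6–7 mm to go. Next I lower gently to the floor.

```bash
python3 -m creep '[[[0,0,-2],[0,0,0],-1],[[0,0,-4],[0,0,0],-1],[[0,0,-5.5],[0,0,0],-1],[[0,0,-6.5],[0,0,0],-1],[[0,0,-6.5],[0,0,0],-1],[[0,0,-6.5],[0,0,0],-1]]'
python3 - <<'E'
from h import *
s,M=stat();print(s['wrist_torque'].round(2))
E
```

```text
clock: 14.37
position: [530.3, 162.4, 87.8]
ee_rot: [0.065, 0.704, -0.704, -0.065]
contact_force: [-0.3, -1.0, -6.6]
gripper_width: 12.8
t 14.3667 pos [530.3 162.4  87.8] w 12.8 F [-0.3 -1.  -6.6] j [ 0.59  0.41 -0.35  0.   -0.8  -0.77]
toolx [-0.983  0.182 -0.   ] y [ 0.  0. -1.] z [-0.182 -0.983 -0.   ]
[-0.03 -0.03 -0.  ]
```

```bash
python3 -m creep '[[[0,0,-1],[0,0,0],-1],[[0,0,-1.5],[0,0,0],-1],[[0,0,-2],[0,0,0],-1],[[0,0,-2],[0,0,0],-1]]'; python3 -m creep '[[[0,0,-0.5],[0,0,0],-1],[[0,0,-0.8],[0,0,0],-1],[[0,0,-0.8],[0,0,0],-1]]'
python3 - <<'E'
from h import *
s,M=stat();print(s['wrist_torque'].round(2))
E
```

```text
clock: 14.7
position: [530.4, 162.4, 86.6]
ee_rot: [0.065, 0.704, -0.704, -0.064]
contact_force: [-2.5, 0.4, -0.2]
gripper_width: 12.8
clock: 14.95
position: [530.5, 162.4, 86.6]
ee_rot: [0.065, 0.704, -0.704, -0.064]
contact_force: [-3.9, -0.4, 6.6]
gripper_width: 12.7
t 14.95 pos [530.5 162.4  86.6] w 12.7 F [-3.9 -0.4  6.6] j [ 0.59  0.42 -0.35  0.   -0.8  -0.77]
toolx [-0.983  0.181 -0.001] y [ 0.001  0.    -1.   ] z [-0.181 -0.983 -0.   ]
[-0.15  1.22 -0.01]
```

Seated on the floor: z is 86.6 as predicted and the contact force has risen to +6.6 N. Release and rise.

```bash
python3 -m creep '[[[0,0,0.5],[0,0,0],0],[[0,0,0.5],[0,0,0],0],[[0,0,0.5],[0,0,0],0],[[0,0,0.5],[0,0,0],0],[[0,0,5],[0,0,0],0],[[0,0,20],[0,0,0],0],[[0,0,45],[0,0,0],0],[[0,0,75],[0,0,0],0],[[0,0,110],[0,0,0],0],[[0,0,145],[0,0,0],0],[[0,0,175],[0,0,0],0],[[0,0,190],[0,0,0],0]]'
python3 - <<'E'
from h import *
import pickle
s,M=stat()
pickle.dump(s,open('w10.pkl','wb'))
p,d=arm.get_image('wrist'); cv2.imwrite('pics/w10.png',p[:,:,::-1]);np.save('w10.npy',d)
F=np.array([524.9,164.4,-.183]);C=cloud('wrist',d,s)
L=np.array([loc(F,q) for q in C.reshape(-1,3)])
def bb(m): 
    q=L[m]; return [np.percentile(q[:,i],[1,50,99]).round(1).tolist() for i in range(3)], m.sum()
r=(abs(L[:,1])<31)&(abs(L[:,0])<78)
print('top',bb(r&(L[:,2]>70)&(L[:,2]<82))); print('bar',bb(r&(L[:,2]>100)&(L[:,2]<120)))
q=L[r&(L[:,2]>70)&(L[:,2]<82)];A=np.c_[q[:,:2],np.ones(len(q))];print('plane',np.linalg.lstsq(A,q[:,2],rcond=None)[0])
m=(abs(L[:,0]+45)<25)&(L[:,1]>40)&(L[:,1]<140)&(L[:,2]>85)&(L[:,2]<200)
print('hold',bb(m))
E
```

```text
clock: 15.95
position: [531.9, 162.8, 280.3]
ee_rot: [0.067, 0.705, -0.703, -0.062]
contact_force: [0.2, -0.3, -0.3]
gripper_width: 42.8
t 15.95 pos [531.9 162.8 280.3] w 42.8 F [ 0.2 -0.3 -0.3] j [ 0.59  0.23 -0.09  0.   -1.24 -0.77]
toolx [-0.983  0.182 -0.007] y [ 0.008  0.003 -1.   ] z [-0.181 -0.983 -0.004]
top ([[-72.6, -9.2, 73.8], [-28.4, -2.5, 26.4], [75.0, 77.3, 79.1]], np.int64(6638))
bar ([[-1.1, 5.7, 12.4], [-28.5, -2.7, 26.1], [102.2, 111.1, 112.8]], np.int64(879))
plane [-2.53301059e-05  5.10044384e-03  7.72405453e+01]
hold ([[-59.3, -44.4, -29.0], [40.2, 49.3, 61.1], [85.5, 114.7, 150.6]], np.int64(841))
```

View pics/w10.png

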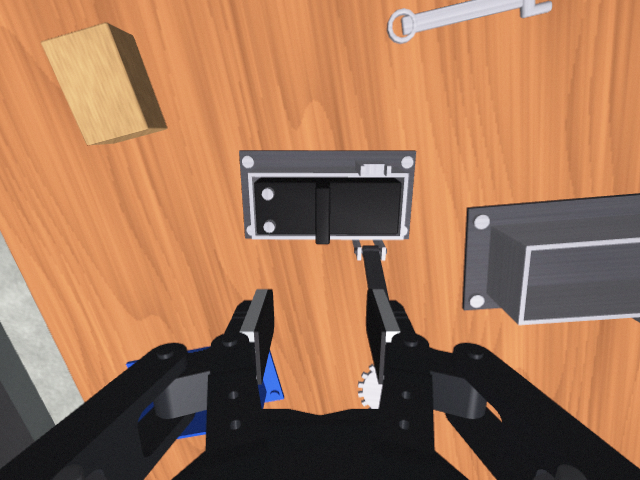

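```bash
python3 - <<'E'
from h import *
F=np.array([524.9,164.4,-.183])
for th in (1.8,1.9,2.0,2.1,2.2):
    P=w(F,(-45,43-108*np.cos(th),83+108*np.sin(th))); print(th,proj('scene',P)[0].round(1),proj('top',P)[0].round(1),P.round(0))
s,M=stat()
for a in (np.pi,0,-np.pi/2,np.pi/2): print(a,want(-.183+a,M).round(3))
print(w(F,(-45,125,140)),w(F,(-45,0,90)))
E
```

```text
1.8 [398.6 211. ] [250.9 249.9] [493. 239. 188.]
1.9 [403.3 212.3] [247.  249.3] [495. 249. 185.]
2.0 [407.7 213.8] [243.4 248.8] [497. 259. 181.]
2.1 [411.8 215.6] [240.  248.4] [498. 268. 176.]
2.2 [415.5 217.6] [237. 248.] [500. 277. 170.]
t 16.0 pos [532.8 163.1 282.1] w 42.7 F [0.8 0.2 2.6] j [ 0.59  0.23 -0.09  0.   -1.24 -0.77]
toolx [-0.983  0.181 -0.01 ] y [ 0.011  0.004 -1.   ] z [-0.181 -0.983 -0.006]
3.141592653589793 [ 0.005  0.012 -1.572]
0 [-0.012  0.005  1.57 ]
-1.5707963267948966 [-0.004  0.011 -0.001]
1.5707963267948966 [-0.017 -0.007  3.141]
[503.39893881 295.50188545 140.        ] [480.65140201 172.58911325  90.        ]
```

```bash
python3 - <<'E'
from h import *
C=cloud('top',np.load('top0.npy'))
m=(np.hypot(C[...,0]-503,C[...,1]-295)<45)&(C[...,2]>8); print(C[m].round(0)[:10],m.sum())
E
python3 -m creep '[[[-3,12,0],[0,0,0],-1],[[-8,35,0],[0,0,0],-1],[[-15,65,0],[0,0,0],-1],[[-21,95,0],[0,0,0],-1],[[-26,118,0],[0,0,0],-1],[[-29,132,0],[0,0,0],-1],[[-29,132,-10],[0,0,0],-1],[[-29,132,-35],[0,0,0],-1],[[-29,132,-65],[0,0,0],-1],[[-29,132,-95],[0,0,0],-1],[[-29,132,-120],[0,0,0],-1],[[-29,132,-130],[0,0,0],-1]]'
python3 - <<'E'
from h import *
F=np.array([524.9,164.4,-.183])
s,M=stat();print(loc(F,s['position']),want(-.183-np.pi/2,M).round(3))
p,d=arm.get_image('scene'); cv2.imwrite('pics/s11.png',p[130:330,280:440,::-1].repeat(3,0).repeat(3,1))
E
```

```text
[[524. 323.   8.]
 [495. 265.   9.]
 [486. 256.   8.]] 3
clock: 17.0
position: [498.9, 291.7, 140.0]
ee_rot: [-0.063, -0.702, 0.706, 0.068]
contact_force: [-0.6, -0.3, -0.7]
gripper_width: 0.3
t 17.0 pos [498.9 291.7 140. ] w 0.3 F [-0.6 -0.3 -0.7] j [ 0.81  0.39 -0.23 -0.   -0.96 -0.99]
toolx [-0.983  0.184  0.006] y [-0.007 -0.006 -1.   ] z [-0.184 -0.983  0.007]
[-48.72164561 120.4802082  140.04552676] [ 0.006 -0.007  0.002]
```

View pics/s11.png

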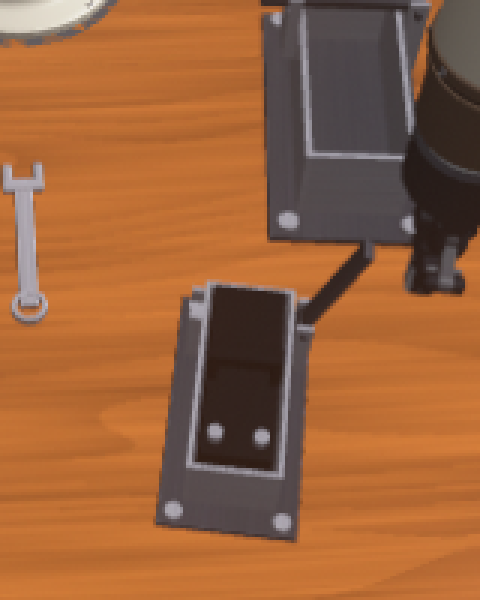

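```bash
python3 -m creep '[[[3.6,-0.7,-3],[0.006,-0.007,0],-1],[[3.6,-0.7,-7],[0.006,-0.007,0],-1],[[2.7,-5.6,-7],[0.006,-0.007,0],-1],[[0.9,-15.4,-7],[0.006,-0.007,0],-1],[[-0.9,-25.3,-7],[0.006,-0.007,0],-1],[[-2.8,-35.1,-7],[0.006,-0.007,0],-1],[[-4.6,-45,-7],[0.006,-0.007,0],-1],[[-6.4,-54.8,-7],[0.006,-0.007,0],-1],[[-8.2,-64.6,-7],[0.006,-0.007,0],-1],[[-10,-74.4,-7],[0.006,-0.007,0],-1],[[-11.9,-84.3,-7],[0.006,-0.007,0],-1],[[-13.7,-94.1,-7],[0.006,-0.007,0],-1]]'
python3 - <<'E'
from h import *
F=np.array([524.9,164.4,-.183])
s,M=stat();print(loc(F,s['position']),want(-.183-np.pi/2,M).round(3))
p,d=arm.get_image('scene'); cv2.imwrite('pics/s12.png',p[130:330,280:440,::-1].repeat(3,0).repeat(3,1))
E
```

```text
clock: 18.05
position: [487.4, 199.3, 138.0]
ee_rot: [0.067, 0.707, -0.702, -0.062]
contact_force: [0.3, 0.7, 0.3]
gripper_width: -0.2
t 18.05 pos [487.4 199.3 138. ] w -0.2 F [0.3 0.7 0.3] j [ 0.7   0.31 -0.37 -0.   -0.89 -0.88]
toolx [-0.983  0.182 -0.006] y [ 0.007  0.006 -1.   ] z [-0.182 -0.983 -0.007]
[-43.26681964  27.46732866 138.00852544] [-0.006  0.007  0.   ]
```

View pics/s12.png

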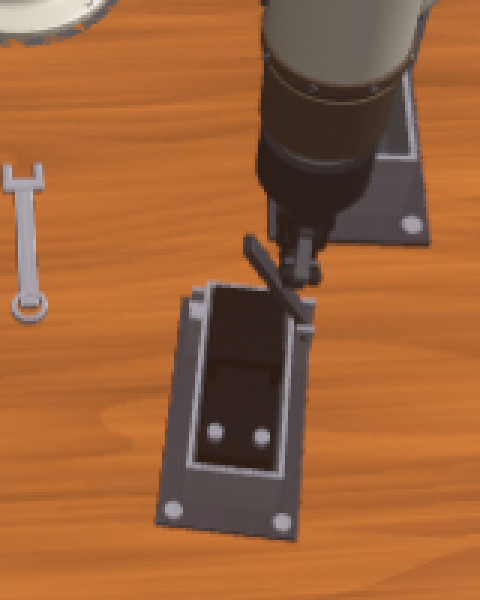

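```bash
python3 -m creep '[[[-1,-5,-3],[0,0,0],-1],[[-2.5,-12,-8],[0,0,0],-1],[[-4,-19,-16],[0,0,0],-1],[[-6,-26,-25],[0,0,0],-1],[[-7.5,-31,-34],[0,0,0],-1],[[-8,-33,-40],[0,0,0],-1],[[-8,-33,-43],[0,0,0],-1],[[-8,-33,-45],[0,0,0],-1],[[-8,-33,-45],[0,0,0],-1]]'
python3 - <<'E'
from h import *
F=np.array([524.9,164.4,-.183])
s,M=stat();print(loc(F,s['position']),want(-.183-np.pi/2,M).round(3))
p,d=arm.get_image('scene'); cv2.imwrite('pics/s13.png',p[130:330,280:440,::-1].repeat(3,0).repeat(3,1))
E
```

```text
clock: 18.85
position: [479.5, 167.3, 92.5]
ee_rot: [0.067, 0.706, -0.702, -0.063]
contact_force: [0.4, -0.9, -0.1]
gripper_width: -0.1
t 18.85 pos [479.5 167.3  92.5] w -0.1 F [ 0.4 -0.9 -0.1] j [ 0.66  0.34 -0.47 -0.   -0.76 -0.84]
toolx [-0.983  0.182 -0.005] y [ 0.006  0.005 -1.   ] z [-0.182 -0.983 -0.006]
[-45.16645856  -5.42933577  92.47631044] [-0.005  0.006 -0.   ]
```

View pics/s13.png

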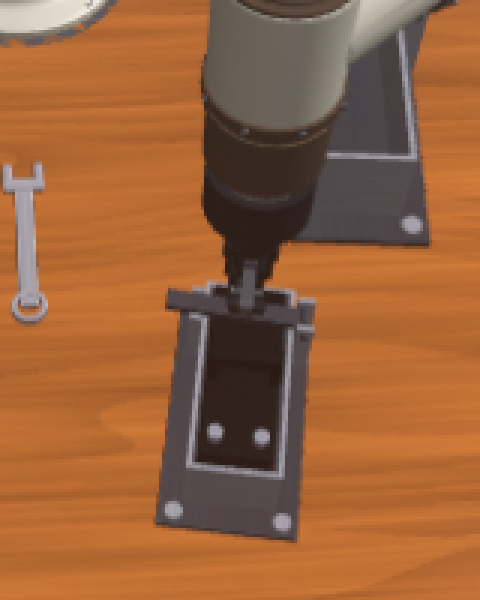

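```bash
python3 -m creep '[[[-1,-5,0],[0,0,0],-1],[[-2,-10,-2],[0,0,0],-1],[[-2,-10,-4],[0,0,0],-1],[[-2,-10,-5.5],[0,0,0],-1],[[-2,-10,-6.5],[0,0,0],-1],[[-2,-10,-6.5],[0,0,0],-1],[[-2,-10,-6.5],[0,0,0],-1]]'
python3 - <<'E'
from h import *
F=np.array([524.9,164.4,-.183])
s,M=stat();print(loc(F,s['position']))
E
```

```text
clock: 19.48
position: [477.5, 156.9, 87.0]
ee_rot: [0.067, 0.706, -0.702, -0.062]
contact_force: [-2.5, -1.2, 5.6]
gripper_width: 0.2
t 19.4833 pos [477.5 156.9  87. ] w 0.2 F [-2.5 -1.2  5.6] j [ 0.64  0.34 -0.48 -0.   -0.74 -0.82]
toolx [-0.983  0.182 -0.006] y [ 0.007  0.005 -1.   ] z [-0.182 -0.983 -0.006]
[-45.28921419 -15.9707264   87.02573285]
```

Contact at z 87.0, which is the shut height. I'll press a little more, then retreat and check.

```bash
python3 -m creep '[[[0,0,-0.7],[0,0,0],-1],[[0,0,-1.2],[0,0,0],-1],[[0,0,-1.2],[0,0,0],-1],[[0,0,-1.2],[0,0,0],-1]]'
python3 -m creep '[[[0,0,4],[0,0,0],-1],[[0,0,20],[0,0,0],-1],[[0,0,50],[0,0,0],-1],[[0,0,85],[0,0,0],-1],[[1,5,120],[0,0,0],-1],[[4,20,150],[0,0,0],-1],[[8,45,160],[0,0,0],-1],[[12,65,160],[0,0,0],-1],[[14,75,160],[0,0,0],-1],[[14,75,160],[0,0,0],-1],[[14,75,160],[0,0,0],-1]]'
python3 - <<'E'
from h import *
F=np.array([524.9,164.4,-.183])
s,M=stat()
p,d=arm.get_image('wrist'); cv2.imwrite('pics/w14.png',p[:,:,::-1])
C=cloud('wrist',d,s); L=np.array([loc(F,q) for q in C.reshape(-1,3)])
def med(x0,x1,y0,y1,z0,z1):
    m=(L[:,0]>x0)&(L[:,0]<x1)&(L[:,1]>y0)&(L[:,1]<y1)&(L[:,2]>z0)&(L[:,2]<z1); return m.sum(),np.median(L[m],0).round(1)
print('bar near hinge',med(-51,-39,15,28,60,130),'mid',med(-51,-39,-10,10,60,130),'tip',med(-51,-39,-64,-50,60,130)); print('bat top',med(20,50,-20,20,60,95))
p,d=arm.get_image('scene'); cv2.imwrite('pics/s14.png',p[:,:,::-1])
E
```

```text
clock: 19.82
position: [477.5, 156.9, 86.9]
ee_rot: [0.067, 0.706, -0.702, -0.062]
contact_force: [-4.3, -2.5, 12.6]
gripper_width: 0.1
clock: 20.73
position: [490.9, 231.9, 244.0]
ee_rot: [0.066, 0.706, -0.702, -0.063]
contact_force: [0.2, 0.1, -0.6]
gripper_width: -0.1
t 20.7333 pos [490.9 231.9 244. ] w -0.1 F [ 0.2  0.1 -0.6] j [ 0.74  0.23 -0.18 -0.   -1.15 -0.92]
toolx [-0.983  0.181 -0.004] y [ 0.005  0.004 -1.   ] z [-0.181 -0.983 -0.005]
bar near hinge (np.int64(209), array([-45.7,  21.7,  88.5])) mid (np.int64(347), array([-45.7,  -0.2,  88.4])) tip (np.int64(288), array([-44.8, -57.3,  88.4]))
bat top (np.int64(1597), array([34.9, -0.2, 77.4]))
```

View pics/w14.png

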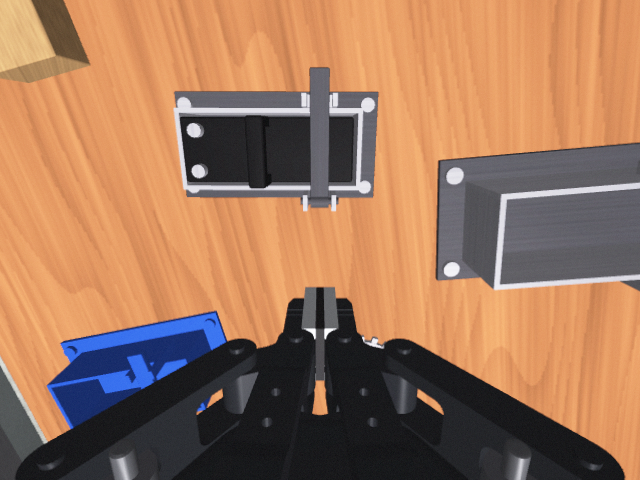

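View pics/s14.png

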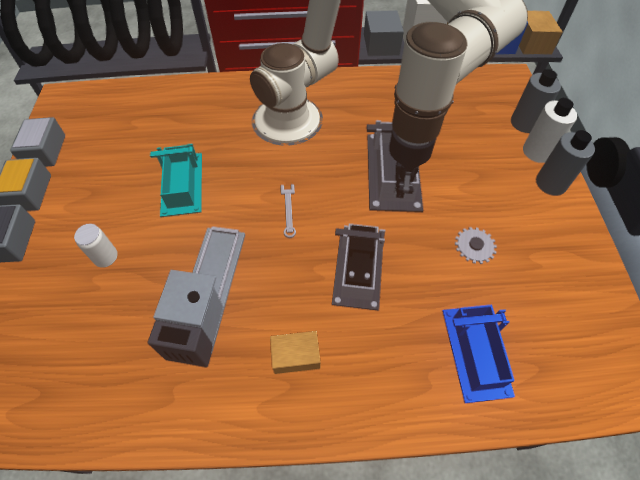

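The bar lies level between its catch prongs (px 320,100), at an even 88.4–88.5 mm along its length against a camera bias of about +1.3 mm. The battery is seated with its terminals at the +x end, and nothing else has moved. Handing in.

```bash
python3 -c "
from bench import arm
print(arm.job_done())"
```

```text
the job is handed in; nothing more can be done
None
```

The battery is in the smaller dark-grey box with the hold-down bar shut over it, and I handed the job in after about 21 of the 59 s. No verdict came back.

I gripped the battery by its uncovered end and drew it straight forward about 99 mm, then let go of it on the open shelf. I took it again by the handle, lowered it upright into the box with the terminals at the +x end, and pushed the bar over and down.

**Last checks:**
- **Battery:** it touched down exactly at the predicted height. The camera then showed its top level at 77.3 mm against a nominal 76 mm. The same camera read about 1.3 mm high on the dock too, so I take it as fully home.
- **Hold-down bar:** it stopped solidly at a fingertip height of 86.9 mm, against a nominal 87 mm. After I backed off it stayed level from hinge to tip (88.4–88.5 mm with the same camera bias), lying between the catch prongs.
- **Other things:** the other objects on the bench look unmoved in the final picture. The gripper was clear of everything, and the highest contact force I saw was about 13 N.

**Disagreements:** the cameras placed the box about 1 to 2 mm apart, so I corrected the position by wrist camera just above the rim and again just inside it. The battery then went in without rubbing.

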